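# Scrub out a filter can with a tube brush

### The job

Swing the blue lid of the aluminium filter can fully open, take the yellow-handled brush out of the brass holder and scrub the inside of the can with three full up-and-down strokes, each going right down to the bottom and back up until the bristles show above the rim. Then lower the brush back into the brass holder, bristles down and standing on its floor, without dropping it in, let go, and swing the lid fully shut again. Leave the fittings and stock lying about on the bench where they are.

Things in the scene. Friction and masses are not known exactly. Their poses are not given: they have to be found in the camera images.
- canister: Aluminium filter can fixed to the bench on a grey round foot 110 mm across, 8 mm thick. The can is 76 mm across outside, 68 mm inside (4 mm wall); its rim is 108 mm and its inner floor 18 mm above the bench (90 mm deep). Origin on the can's axis at bench level; z up; +x points level from the can's axis towards the lid's upright pivot post (15 mm across), 52 mm from the axis. It stands to the left or right in front of the robot and its yaw varies.
- canister_floor (a point): Point on the can's axis on its inner floor, 18 mm above the bench.
- canister_mouth (a point): Point on the can's axis at rim height, 108 mm above the bench; an open mouth 68 mm across.
- lid_pivot (a point): Point on the lid's vertical pivot axis, level with the lid's top face, 116 mm above the bench.
- lid_peg (a point): Middle of the upright orange peg on the lid by which it is pushed: 12 mm across, 32 mm tall (116 to 148 mm above the bench), 82 mm from the pivot axis, this point at 132 mm. It moves with the lid; with the lid shut it lies 30 mm from the can's axis, on the side away from the pivot.
- lidplate (a joint): Angle of the blue round lid (82 mm across, 6 mm thick, underside 110 mm above the bench), which swings level about its vertical pivot: 0 = shut, over the mouth; it grows anticlockwise seen from above, to a hard stop at 2.0 rad = fully open. Direction from pivot to peg = can's -x direction turned by this angle. Light friction (about 1 N at the peg) keeps it where it is left; it may start up to 0.4 rad ajar.
- brush_grip (a point): Grasp point on the axis of the brush's round yellow handle (20 mm across, 85 mm long), 175 mm above its foot and 40 mm below its top end. The brush is rigid, 215 mm long, about 0.11 kg: bristle head at the lower end 44 mm across (47 over the outermost grey rings, which touch nothing), 55 mm long, rounded off at the foot, then an 8 mm steel stem, then the handle from 130 mm up. It starts upright in the holder. z points along it towards the handle end.
- brush_tip (a point): Centre of the brush's flat foot, the lower end of the bristle head; z points along the brush to the handle.
- holder_floor (a point): Point on the axis of the brass holder, on its inner floor, 12 mm above the bench. The holder is an upright tube fixed to the bench on a dark square plate of 100 mm: 62 mm across outside, 54 mm inside, rim 86 mm above the bench. The brush stands in it on its flat foot with about 5 mm of play all round.
- tube_offcut: Bystander: upright aluminium tube offcut, 50 mm across, 60 mm tall; origin under its centre.
- steel_block: Bystander: steel block 70 x 30 x 25 mm; origin under its centre.
- oil_bottle: Bystander: green plastic bottle, 64 mm across, 170 mm tall; origin under its centre.
- wrench: Bystander: steel wrench lying flat.
- jar: Bystander: clear jar with white cap, 70 mm across, 90 mm tall; origin under its centre.
- brass_bar: Bystander: square brass bar 160 x 20 x 20 mm, lying; origin under its centre.
Not all that is in view belongs to the job. Of the things like the part that bears brush_grip, leave any that is red; of the rest the smaller one is meant. What is shaped like the part that bears holder_floor but pink is not meant.

How it is judged:
By the outcome, as a careful person would: the job done as asked, in the order asked, and still so for the second after the job is handed in, with the robot touching nothing.
It also fails if it takes over 72 s, if anything falls off the work surface, if the arm or the gripper's body presses on something with over 40 N, if the wrist force passes 120 N, or if a joint passes its speed limit or range.

### The arm

A 7-joint arm with a two-finger parallel gripper is mounted at the origin on the work surface. World frame = base frame: x ahead of the robot, y to its left, z up, the work surface at z = 0. Lengths are in m, angles in degrees, forces in N, time in s.
With the tool pointing down it reaches from about 0.425 to 0.825 m from the base axis. Payload 3.6 kg.
Tool frame: the origin (TCP) lies on the mounting face of the last link; the fingertips stand 173 mm ahead of it and the grasp point (between the pads) lies 155 mm ahead of it; z points along the fingers, y is the direction in which the jaws open and shut (so a half turn about z gives the same grasp; the last joint's range is limited). The gripper opens to 85 mm and grips with 20 to 120 N. Pads are 22 mm wide; open, the fingers measure 114 mm over their backs; the gripper's body (76 mm by 85 mm) begins 54 mm behind the grasp point. The pads swing forward as they close: fully open they stand 13 mm farther back than shut.
Start: joints at [-71.706, 35.231, -0.722, 81.555, 0.464, 63.22, -2.315], TCP at [0.22, 0.612, 0.405] pointing down, gripper open.
Joint ranges: [-178.69, 178.69], [-17.37, 117.87], [-77.05, 75.6], [15.02, 138.74], [-78.02, 258.01], [0.78, 113.62], [-162.83, 162.83]. Speed limits (degrees/s): [159.86, 159.86, 180, 180, 180, 180, 180].

### API

Orientations are given as a 3x3 rotation matrix whose columns are the frame's x, y, z axes.
In Python, from rig import ctrl gives the robot as it stands.
- The arm moves only by the shell command python3 -m creep 'ROWS' [OPENING] [FORCE]. ROWS is JSON, a list of rows, each a list of 4 numbers: the shift along the tool's x, y, z in m, then the turn about the tool's z in degrees. In form: [[x, y, z, roll], ...]. A call has 1 to 5 rows; each row shifts and turns the commanded pose from where the row before left it, along the tool's axes as they then stand; what a row does not reach is not made up. A row lasts 1/10 s, in which the tool goes at most 50 mm and 8.59 degrees, less where a joint would pass 70% of its speed; a pose out of reach is approached as far as the arm can. A call is refused whole if a number of a shift passes 0.05 or a number of a turn 8.59, either way. A call with a gripper value outside its range is refused whole. OPENING is the closure, from 0 (fully open) to 1 (shut), set as the call begins (- or left out, the last holds). The fingers move at their own pace and stop on an object; FORCE is the grip in N (left out, the last holds). Time passes only in rows, so rows that do not move let the fingers close. It gives the time, the measured TCP pose, the force and the opening at its end, in the units of the state.
- ctrl.sense(): the state, without advancing time (a new reading comes with each control period).
- ctrl.capture(name): name is "side" or "top"; returns the picture (420x560x3 uint8, red, green, blue); there is no depth.
- ctrl.get_calibration(name): a dict with "fx", "fy", "cx", "cy" (pixels), "R" (3x3) and "t" (3): a world point X has camera coordinates R X + t. Camera axes: x right, y down, z forward; pixel columns grow to the right and rows downward; lengths in m; the calibration is good to about 2 mm. A picture is of the moment at which its call begins. get_calibration takes no time and is no camera call.
- ctrl.close_job(): hands the job in, once; it reports no verdict.
The state is a dict: "clock": time; "qpos": joint angles; "qvel": joint speeds; "effort": joint torques, N m; "tcp_pos": TCP position; "tcp_rot": TCP orientation; "ft_force": force on the tool from outside, world axes, zero at the start; "ft_torque": the same for the moment, N m; "opening": finger opening in m.
Only numpy, scipy, OpenCV 4.12 (cv2) and the standard library are available. Lean on these libraries where they do the work, as an engineer would, in place of code of your own. Each camera call takes 0.05 s, during which the arm holds its last target.

## Working session

There is one attempt and no reset: what is moved stays moved. The work goes in short steps, Python scripts to look and compute and a shell command to move; the robot and the scene stay as the last step left them, time stands still between calls to the robot, and variables do not carry over. Pictures are saved under pics/ and viewed, and the job is handed in when it is done.

```bash
ls; mkdir -p pics; python3 - <<'E'
from rig import ctrl
import cv2
for n in("side","top"):
    im=ctrl.capture(n); cv2.imwrite(f"pics/{n}0.png",im[:,:,::-1])
    c=ctrl.get_calibration(n); print(n,c)
s=ctrl.sense(); print({k:s[k] for k in("clock","tcp_pos","tcp_rot","ft_force","opening")})
E
```

```text
pics
side {'fx': 405.2986954191864, 'fy': 405.2986954191864, 'cx': 275.1306343812373, 'cy': 208.28614893564517, 'R': array([[ 0.84540235, -0.53407944, -0.00734925],
       [-0.31425528, -0.48621936, -0.81537375],
       [ 0.43190101,  0.69162842, -0.57888828]]), 't': array([-0.42840973,  0.27788237,  0.9546671 ])}
top {'fx': 441.29642152719856, 'fy': 441.29642152719856, 'cx': 278.26231768011974, 'cy': 206.60294940064918, 'R': array([[-0.014526  , -0.99979271,  0.01426645],
       [-0.98482623,  0.01183796, -0.17313912],
       [ 0.17293434, -0.01656499, -0.98479405]]), 't': array([0.01228931, 0.55913823, 1.54980636])}
{'clock': 0.1, 'tcp_pos': array([0.22021559, 0.61124963, 0.40364088]), 'tcp_rot': array([[-9.40816349e-01,  3.38915904e-01, -7.79017204e-04],
       [ 3.38916798e-01,  9.40813683e-01, -2.24020653e-03],
       [-2.63315762e-05, -2.37164494e-03, -9.99997187e-01]]), 'ft_force': array([-0.07232705, -0.46916449,  0.07274398]), 'opening': 0.08544154760804318}
```

View pics/side0.png

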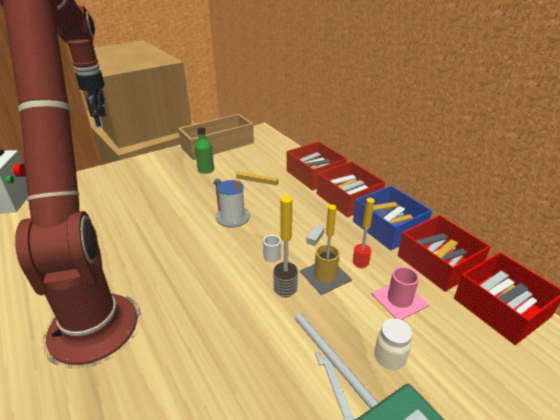

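View pics/top0.png

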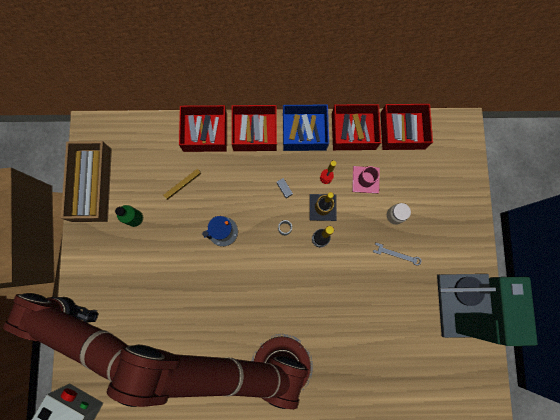

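Brush candidates, in side pixels:
- The brush in the brass tube at (331,215), with a yellow handle and the smaller size.
- A larger free-standing yellow-handled brush at (286,220).
- A red-headed brush at (368,215).

Holder candidates are the brass tube at (327,265) and the pink one at (403,285). By the description I choose the brush in the brass tube and the brass tube. I'll check both in close crops.

```bash
python3 - <<'E'
import cv2,numpy as np
t=cv2.imread("pics/top0.png");s=cv2.imread("pics/side0.png")
a=cv2.resize(t[185:265,190:350],None,fx=5,fy=5,interpolation=cv2.INTER_CUBIC)
b=cv2.resize(s[170:300,200:350],None,fx=4.6,fy=4.6,interpolation=cv2.INTER_CUBIC)
cv2.imwrite("pics/c_top.png",a);cv2.imwrite("pics/c_side.png",b)
E
```

```text
(no output)
```

View pics/c_top.png

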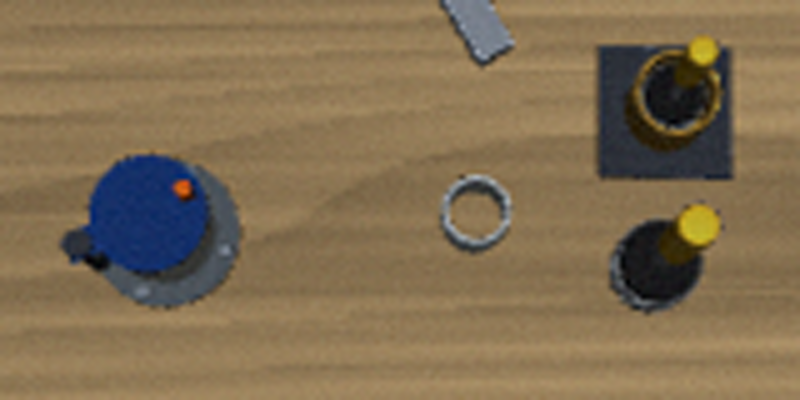

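View pics/c_side.png

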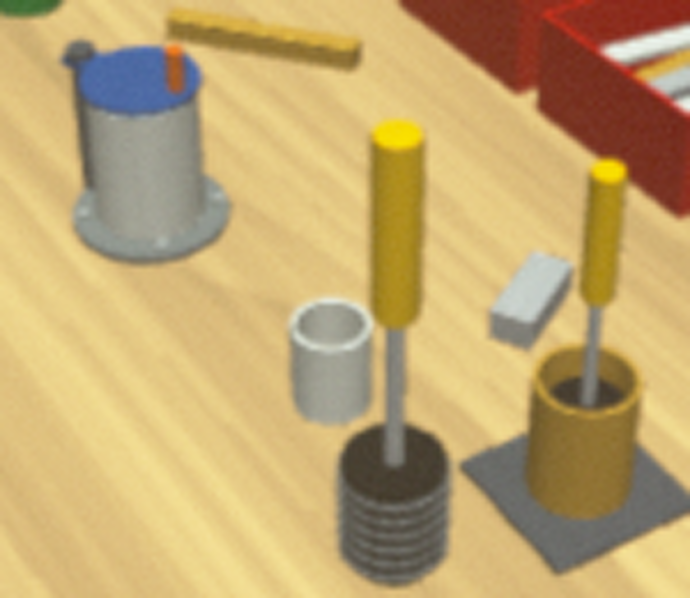

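The crops confirm it. The small yellow brush stands in the brass tube at crop-top (678,95). The free-standing brush is bigger, with its handle top at crop-top (698,226). The lid is slightly ajar, with its peg at crop-top (183,188) and pivot at (78,243). Next I measure.

```bash
cat > h.py <<'E'
import cv2,numpy as np
from rig import ctrl
def cal(n):
    c=ctrl.get_calibration(n);return c,np.array(c["R"]),np.array(c["t"])
def ray(n,u,v):
    c,R,t=cal(n);d=R.T@np.array([(u-c["cx"])/c["fx"],(v-c["cy"])/c["fy"],1]);return -R.T@t,d
def onz(n,p,z):
    o,d=ray(n,*p);return o+d*(z-o[2])/d[2]
def proj(n,X):
    c,R,t=cal(n);q=R@np.array(X)+t;return np.array([c["fx"]*q[0]/q[2]+c["cx"],c["fy"]*q[1]/q[2]+c["cy"]])
def two(p,q):
    (o1,d1),(o2,d2)=ray("top",*p),ray("side",*q)
    k=np.linalg.lstsq(np.c_[d1,-d2],o2-o1,rcond=None)[0];a=o1+k[0]*d1;b=o2+k[1]*d2
    return (a+b)/2,np.linalg.norm(a-b)
def blobs(im,lo,hi,roi,amin=6):
    x0,x1,y0,y1=roi;h=cv2.cvtColor(im[y0:y1,x0:x1],cv2.COLOR_BGR2HSV)
    m=cv2.inRange(h,np.array(lo),np.array(hi));n,l,st,ce=cv2.connectedComponentsWithStats(m)
    return [(ce[i]+[x0,y0],st[i,4],st[i,:4]+[x0,y0,0,0]) for i in range(1,n) if st[i,4]>=amin]
E
python3 - <<'E'
from h import *
np.set_printoptions(precision=4,suppress=True)
t=cv2.imread("pics/top0.png");s=cv2.imread("pics/side0.png")
def show(n,l,z):
    for c,a,b in l: print(n,np.round(c,1),a,b,onz(n,c,z) )
print("yellow top-face h=.227");show("top",blobs(t,(24,170,190),(34,255,255),(300,350,185,250)),.227)
show("side",blobs(s,(24,200,215),(34,255,255),(270,350,185,260)),.227)
print("peg");show("top",blobs(t,(4,170,120),(14,255,255),(200,250,205,250),3),.148)
show("side",blobs(s,(4,150,120),(14,255,255),(215,250,170,205),3),.132)
print("blue");show("top",blobs(t,(105,150,60),(125,255,255),(200,250,205,250)),.116)
show("side",blobs(s,(105,100,80),(125,255,255),(205,255,170,205)),.116)
print("brass ring");show("top",blobs(t,(10,120,60),(26,255,255),(308,338,193,222)),.086)
h=cv2.cvtColor(t[190:225,305:342],cv2.COLOR_BGR2HSV)
m=cv2.inRange(t[190:225,305:342],(30,30,30),(95,80,75))
n,l,st,ce=cv2.connectedComponentsWithStats(m);print(st)
print("foot");
for n,im in(("top",t),("side",s)):
    print(im[224,236] if n=="top" else im[217,245])
print(t[194,312],t[219,334],t[215,311], t[200,300])
E
```

```text
yellow top-face h=.227
top [330.1 194.6] 11 [329 193   3   4] [ 0.5652 -0.1603  0.227 ]
top [329.2 229.6] 23 [326 227   7   6] [ 0.4515 -0.1535  0.227 ]
side [285.8 198.8] 49 [281 196  11   7] [ 0.4897 -0.0785  0.227 ]
side [331.7 206.8] 25 [329 205   7   5] [ 0.5616 -0.1651  0.227 ]
peg
top [226.1 222.1] 8 [225 221   3   3] [0.4909 0.1829 0.148 ]
side [237.4 183.5] 21 [236 180   4   9] [0.4912 0.1859 0.132 ]
blue
top [218.6 227.6] 415 [207 216  24  23] [0.4766 0.2119 0.116 ]
side [227.8 187.2] 224 [218 181  25  13] [0.4679 0.2062 0.116 ]
brass ring
top [326.5 201.2] 93 [316 193  18  19] [ 0.5702 -0.1661  0.086 ]
[[  0   0  37  35 887]
 [  5   4  26  27 378]
 [ 13   7   6   6   9]
 [ 25  11   1   1   1]
 [ 19  12   3   3   6]
 [ 25  13   2   2   3]
 [ 14  16   1   1   1]
 [ 24  16   2   3   3]
 [ 15  18   1   1   1]
 [ 17  19   2   2   2]
 [ 20  19   3   2   4]]
foot
[ 84 106 116]
[144 153 147]
[66 61 58] [62 51 48] [53 44 42] [ 88 127 151]
```

```bash
python3 - <<'E'
from h import *
from scipy.optimize import least_squares
np.set_printoptions(precision=4,suppress=True)
t=cv2.imread("pics/top0.png");s=cv2.imread("pics/side0.png")
for n,im,roi,lim in(("top",t,(200,245,212,252),70),("side",s,(205,260,170,232),60)):
    x0,x1,y0,y1=roi;h=cv2.cvtColor(im[y0:y1,x0:x1],cv2.COLOR_BGR2HSV)
    m=cv2.inRange(h,np.array((0,0,40)),np.array((180,lim,200)))|cv2.inRange(h,np.array((100,60,30)),np.array((125,255,255)))|cv2.inRange(h,np.array((0,0,0)),np.array((180,255,45)))
    m=cv2.morphologyEx(m,cv2.MORPH_OPEN,np.ones((2,2),np.uint8))
    c=max(cv2.findContours(m,cv2.RETR_EXTERNAL,cv2.CHAIN_APPROX_NONE)[0],key=cv2.contourArea)[:,0]+[x0,y0]
    cv2.imwrite(f"pics/m_{n}.png",cv2.resize(m,None,fx=8,fy=8))
    P=np.array([onz(n,p,.008)[:2] for p in c])
    r=least_squares(lambda q:np.hypot(*(P-q[:2]).T)-.055,[.47,.20],loss="cauchy",f_scale=.0015)
    print(n,r.x,(np.abs(r.fun)<.003).sum(),len(P), np.median(r.fun))
    ok=P[np.abs(r.fun)<.004];
    r2=least_squares(lambda q:np.hypot(*(P-q[:2]).T)-q[2],[.47,.20,.055],loss="cauchy",f_scale=.0015);print(r2.x)
print("post top tops:",[onz("top",((78)/5+190-.4,(243)/5+185-.4),z)[:2] for z in(.116,.13)],[onz("side",(80/4.6+200-.4,53/4.6+170-.4),z)[:2] for z in(.116,.13)])
print(two((205.2,233.2),(217,181.1)))
print("plate",onz("top",(322.7,206.9),.004),"rim",onz("top",(325,203),.086))
print("side rim",onz("side",((530+639)/2/4.6+200-.4,(345+408)/2/4.6+170-.4),.086))
print("handle",two((330.2,194.8),(608/4.6+199.6,171/4.6+169.6)))
print("peg top",two((226.2,222.2),(175/4.6+199.6,50/4.6+169.6)))
print("bigbrush",two((329.2,229.6),(285.8,198.8)))
E
```

```text
top [0.476  0.2082] 67 93 0.00025758639960352797
[0.4759 0.2082 0.0549]
side [0.4747 0.1992] 51 152 0.052520774754257156
[0.4747 0.198  0.0537]
post top tops: [array([0.458 , 0.2574]), array([0.4564, 0.2553])] [array([0.4557, 0.2564]), array([0.4468, 0.235 ])]
(array([0.4573, 0.2579, 0.1149]), np.float64(0.0017977177398232752))
plate [ 0.564  -0.1616  0.004 ] rim [ 0.5637 -0.1605  0.086 ]
side rim [ 0.5609 -0.1619  0.086 ]
handle (array([ 0.5654, -0.1611,  0.2234]), np.float64(6.996605950376376e-05))
peg top (array([0.4912, 0.183 , 0.1442]), np.float64(9.263014062162422e-05))
bigbrush (array([ 0.4447, -0.1461,  0.2819]), np.float64(0.0004980311681189467))
```

View pics/m_top.png

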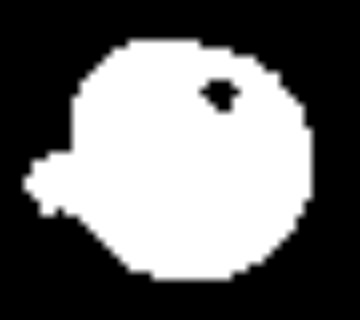

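The measurements agree: can axis ≈ (0.476, 0.208), pivot ≈ (0.4577, 0.257) and peg ≈ (0.491, 0.183). The lid is about 5° ajar. The holder is at ≈ (0.5635, -0.161) and the brush handle top at (0.565, -0.161). Moving towards the peg.

```bash
cat >> h.py <<'E'
def goal(x,y,z,jaw=None):
    "tool-frame shift (after any roll) from the measured pose to the goal; jaw = wanted world angle of tool y"
    s=ctrl.sense();R=np.array(s["tcp_rot"]);p=np.array(s["tcp_pos"])
    d=np.array([x,y,z])-p;now=np.degrees(np.arctan2(R[1,1],R[0,1]))
    print("clock",round(s["clock"],2),"tcp",p.round(4),"jaw",now.round(1),"q",np.round(s["qpos"],0),"F",np.round(s["ft_force"],1),"op",round(s["opening"],4))
    print("shift in present axes",(R.T@d).round(4),"dist",np.linalg.norm(d).round(3))
    if jaw is not None:
        r=-((jaw-now+90)%180-90);a=np.radians(r);Z=np.array([[np.cos(a),-np.sin(a),0],[np.sin(a),np.cos(a),0],[0,0,1]])
        print("roll",r.round(1),"then shift",((R@Z).T@d).round(4))
E
python3 -m creep '[[0,0,0,7.6],[0,0,0,7.6],[0,0,0,7.6],[0,0,0,7.6],[0,0,0,7.6]]' 0.65 40
python3 -m creep '[[0,0,0,7.6],[0,0,0,0]]'
python3 -c "
from h import *
goal(.491,.183,.36,24.5)
print(onz('top',(129,215),.1),onz('top',(182,184),.02))"
```

```text
clock: 0.6
tcp_pos: [0.2202, 0.6114, 0.404]
tcp_rot: [[-0.528, 0.849, -0.001], [0.849, 0.528, -0.001], [-0.001, -0.001, -1.0]]
ft_force: [-0.2, 0.1, -0.3]
opening: 0.0297
clock: 0.8
tcp_pos: [0.2199, 0.6115, 0.404]
tcp_rot: [[-0.417, 0.909, -0.0], [0.909, 0.417, -0.001], [-0.001, -0.001, -1.0]]
ft_force: [-0.0, 0.3, 0.1]
opening: 0.0299
clock 0.8 tcp [0.2199 0.6115 0.404 ] jaw 24.6 q [-79.  36.  12.  82.  -7.  63. -41.] F [-0.   0.3  0.1] op 0.0299
shift in present axes [-0.5024  0.068   0.0446] dist 0.509
roll 0.1 then shift [-0.5023  0.069   0.0446]
[0.52684855 0.52493831 0.1       ] [0.65371585 0.36028285 0.02      ]
```

```bash

python3 -m creep '[[-0.0456,0.0062,0,0],[-0.0456,0.0062,0,0],[-0.0456,0.0062,0,0],[-0.0456,0.0062,0,0],[-0.0456,0.0062,0,0]]' >/dev/null
python3 -m creep '[[-0.0456,0.0062,0,0],[-0.0456,0.0062,0,0],[-0.0456,0.0062,0,0],[-0.0456,0.0062,0,0],[-0.0456,0.0062,0,0]]' >/dev/null
python3 -m creep '[[-0.0456,0.0062,0,0],[0,0,0.02,0],[0,0,0.02,0],[0,0,0,0],[0,0,0,0]]'
python3 -c "
from h import *
goal(.491,.183,.302,24.5)
cv2.imwrite('pics/t1.png',cv2.resize(ctrl.capture('top')[190:270,190:290,::-1],None,fx=6,fy=6)[:,:])
cv2.imwrite('pics/s1.png',cv2.resize(ctrl.capture('side')[90:250,160:300,::-1],None,fx=3.7,fy=3.7)[:,:])"
```

```text
clock: 2.3
tcp_pos: [0.491, 0.184, 0.3647]
tcp_rot: [[-0.418, 0.908, -0.001], [0.908, 0.418, -0.0], [0.0, -0.001, -1.0]]
ft_force: [0.1, 0.0, -0.5]
opening: 0.0299
clock 2.3 tcp [0.491  0.184  0.3647] jaw 24.7 q [-32.  27.  14. 106.  -9.  48.  10.] F [ 0.1  0.  -0.5] op 0.0299
shift in present axes [-0.0009 -0.0004  0.0627] dist 0.063
roll 0.2 then shift [-0.0009 -0.0004  0.0627]
```

View pics/s1.png

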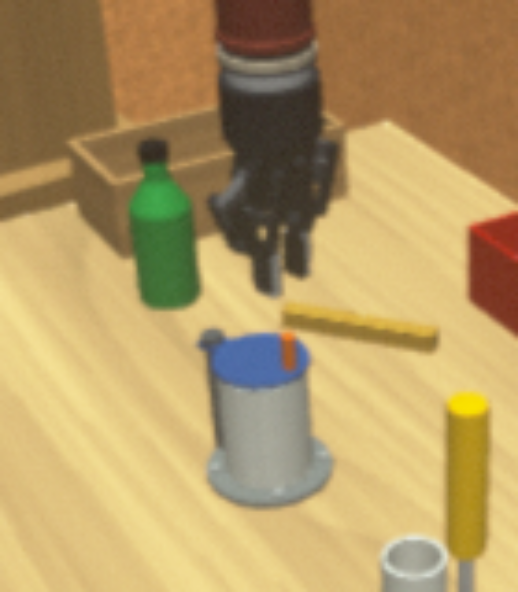

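View pics/t1.png

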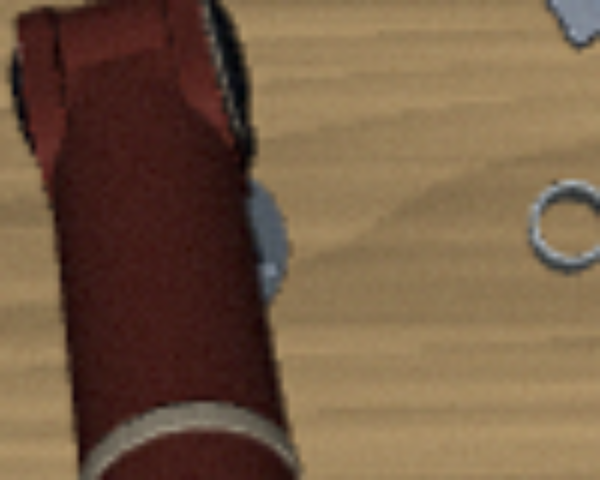

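The side view shows the open fingertips (crop 268,290 and 298,270) straddling the peg (289,350) from above. Lowering.

```bash

python3 -m creep '[[-0.0009,0,0.022,0],[0,0,0.022,0],[0,0,0.021,0],[0,0,0,0],[0,0,0,0]]'
python3 -c "
from h import *
cv2.imwrite('pics/s2.png',cv2.resize(ctrl.capture('side')[90:250,160:300,::-1],None,fx=3.7,fy=3.7)[:,:])"
```

```text
clock: 2.9
tcp_pos: [0.4917, 0.1833, 0.3006]
tcp_rot: [[-0.417, 0.909, 0.001], [0.909, 0.417, 0.0], [-0.0, 0.001, -1.0]]
ft_force: [0.2, 1.1, 0.6]
opening: 0.03
```

View pics/s2.png

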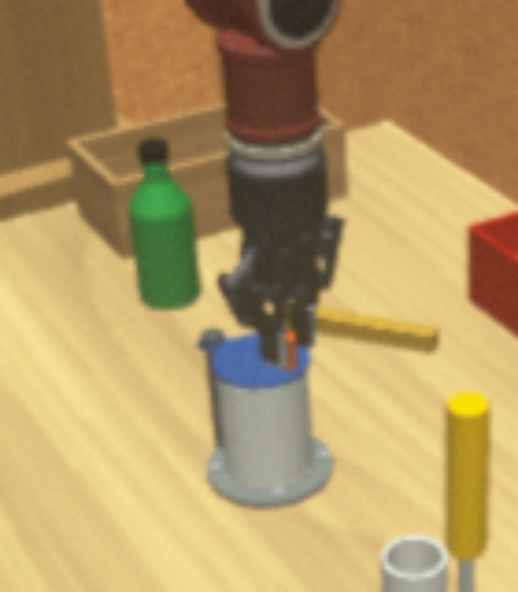

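```bash

python3 -m creep '[[0.0007,0.0107,0,-7.5],[0.0007,0.0107,0,-7.5],[0.0007,0.0107,0,-7.5],[0.0007,0.0107,0,-7.5],[0.0007,0.0107,0,-7.5]]'
cat >> h.py <<'E'
def arc():
    s=ctrl.sense();p=np.array(s["tcp_pos"]);R=np.array(s["tcp_rot"]);d=p[:2]-np.array([.4577,.257]);
    print("radius",np.hypot(*d).round(4),"angle",np.degrees(np.arctan2(d[1],d[0])).round(1),"jaw-90",np.degrees(np.arctan2(R[1,1],R[0,1])).round(1)-90,"z",p[2].round(4),np.round(s["ft_force"],1),np.round(s["qpos"]))
E
python3 -c "
from h import *
arc()"
```

```text
clock: 3.45
tcp_pos: [0.5301, 0.2192, 0.3013]
tcp_rot: [[-0.886, 0.464, 0.001], [0.464, 0.886, -0.0], [-0.001, 0.0, -1.0]]
ft_force: [-0.6, 0.3, 1.0]
opening: 0.03
radius 0.0817 angle -27.6 jaw-90 -27.6 z 0.3013 [-0.6  0.3  1. ] [-26.  35.   2. 101.  -1.  43.  39.]
```

```bash

python3 -m creep '[[0.0007,0.0107,0,-7.5],[0.0007,0.0107,0,-7.5],[0.0007,0.0107,0,-7.5],[0.0007,0.0107,0,-7.5],[0.0007,0.0107,0,-7.5]]'
python3 -m creep '[[0.0007,0.0107,0,-7.5],[0.0007,0.0107,0,-7.5],[0.0007,0.0107,0,-7.5],[0.0007,0.0107,0,-7.5],[0,0,0,0]]'
python3 -c "
from h import *
arc()"
python3 -m creep '[[0.0001,0.0043,0,-3],[0.0001,0.0043,0,-3],[0,0,0,0],[0,0,0,0]]'
python3 -m creep '[[0.0001,0.0029,0,-2],[0,0,0,0],[0,0,0,0]]'
python3 -c "
from h import *
arc()
cv2.imwrite('pics/s3.png',cv2.resize(ctrl.capture('side')[90:250,160:300,::-1],None,fx=3.7,fy=3.7)[:,:])"
```

```text
clock: 3.95
tcp_pos: [0.5386, 0.2709, 0.3013]
tcp_rot: [[-0.985, -0.171, 0.002], [-0.171, 0.985, -0.001], [-0.002, -0.001, -1.0]]
ft_force: [-1.1, -0.9, -0.2]
opening: 0.0298
clock: 4.45
tcp_pos: [0.5202, 0.311, 0.3013]
tcp_rot: [[-0.769, -0.639, 0.002], [-0.639, 0.769, 0.002], [-0.003, 0.0, -1.0]]
ft_force: [0.0, 0.1, -0.1]
opening: 0.0299
radius 0.0826 angle 40.8 jaw-90 39.69999999999999 z 0.3013 [ 0.   0.1 -0.1] [-22.  39. -17.  96.  14.  48.  84.]
clock: 4.85
tcp_pos: [0.5151, 0.3158, 0.3005]
tcp_rot: [[-0.702, -0.712, 0.001], [-0.712, 0.702, 0.0], [-0.001, -0.001, -1.0]]
ft_force: [0.1, -0.2, -0.4]
opening: 0.0297
clock: 5.15
tcp_pos: [0.5126, 0.318, 0.2998]
tcp_rot: [[-0.675, -0.738, 0.0], [-0.738, 0.675, 0.0], [-0.0, -0.0, -1.0]]
ft_force: [1.0, 0.5, 0.1]
opening: 0.0299
radius 0.0821 angle 48.0 jaw-90 47.599999999999994 z 0.2998 [1.  0.5 0.1] [-22.  39. -19.  96.  16.  48.  89.]
```

View pics/s3.png

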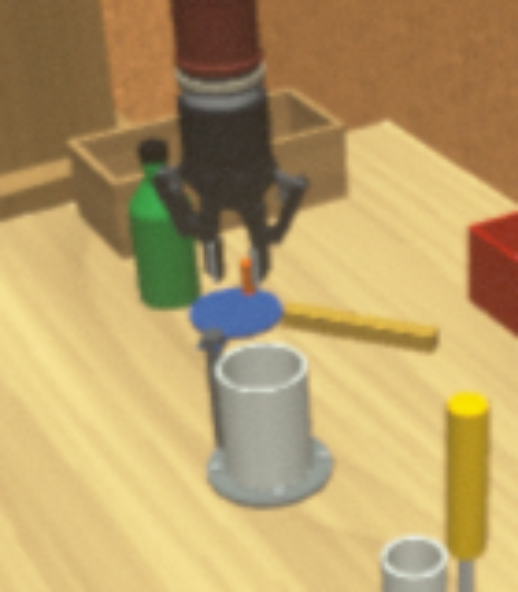

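The lid is nearly open, with the peg against the trailing finger (crop 247,275). I'll push gently until I feel the stop.

```bash

python3 -m creep '[[0.0001,0.0029,0,-2],[0.0001,0.0029,0,-2],[0,0,0,0],[0,0,0,0]]'
python3 -m creep '[[0.0001,0.0029,0,-2],[0,0,0,0],[0,0,0,0]]'
python3 -c "
from h import *
arc()"
```

```text
clock: 5.6
tcp_pos: [0.5076, 0.322, 0.2996]
tcp_rot: [[-0.621, -0.784, -0.001], [-0.784, 0.621, 0.0], [0.001, 0.001, -1.0]]
ft_force: [-0.3, -0.1, -0.2]
opening: 0.0302
clock: 5.9
tcp_pos: [0.5055, 0.3236, 0.2996]
tcp_rot: [[-0.593, -0.805, -0.001], [-0.805, 0.593, 0.0], [0.0, 0.001, -1.0]]
ft_force: [0.8, 0.2, 0.5]
opening: 0.03
radius 0.082 angle 54.3 jaw-90 53.599999999999994 z 0.2996 [0.8 0.2 0.5] [-22.  39. -21.  97.  18.  48.  93.]
```

```bash

python3 -m creep '[[0,0.0021,0,-1.5],[0,0,0,0],[0,0,0,0]]' | grep -E "force|pos"
python3 -m creep '[[0,0.0021,0,-1.5],[0,0,0,0],[0,0,0,0]]'| grep -E "force|pos"
python3 -m creep '[[0,0.0021,0,-1.5],[0,0,0,0],[0,0,0,0]]'| grep -E "force|pos"
python3 -c "
from h import *
arc()
cv2.imwrite('pics/s4.png',cv2.resize(ctrl.capture('side')[90:250,160:300,::-1],None,fx=3.7,fy=3.7)[:,:])"
```

```text
tcp_pos: [0.5041, 0.3245, 0.2996]
ft_force: [0.9, -0.2, -1.0]
tcp_pos: [0.5034, 0.3246, 0.2996]
ft_force: [3.2, -2.9, -0.7]
tcp_pos: [0.5028, 0.3247, 0.2996]
ft_force: [5.8, -4.5, -1.2]
radius 0.0813 angle 56.3 jaw-90 57.900000000000006 z 0.2996 [ 5.8 -4.5 -1.2] [-22.  39. -22.  97.  19.  48.  96.]
```

View pics/s4.png

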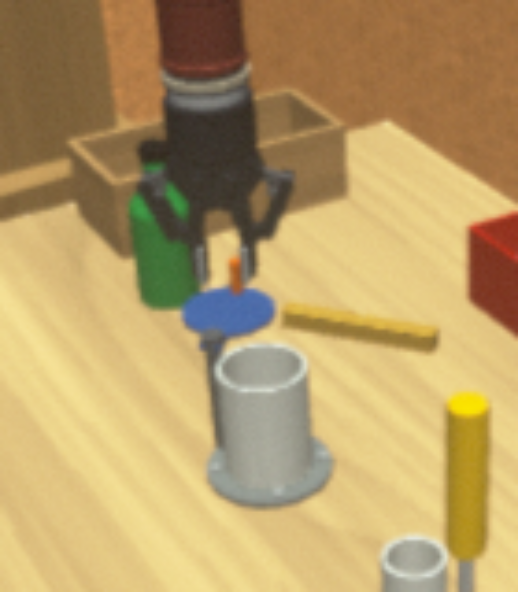

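The force builds to about 7 N against the stop, so the lid is fully open. I back off, rise, and measure the can mouth and the neighbours.

```bash

python3 -m creep '[[0,-0.004,0,0],[0,-0.003,0,0],[0,0,-0.04,0],[0,0,-0.05,0],[0,0,-0.05,0]]' | grep -E "force|pos"
python3 -m creep '[[0,0,-0.045,8],[0,0,0,8],[0,0,0,8],[0,0,0,8],[0,0,0,8]]' | grep -E "force|pos"
python3 -m creep '[[0,0,0,8],[0,0,0,8],[0,0,0,1.9],[0,0,0,0]]' 0.2| grep -E "force|pos"
python3 -c "
from h import *
goal(.5640,-.161,.48,90)
t=onz('side',(362,258),.04);print('red',t,onz('top',(326,179),.04),onz('top',(332.5,164),.21))
s=ctrl.capture('side')[:,:,::-1]
cv2.imwrite('pics/s5f.png',s)
cv2.imwrite('pics/s5.png',cv2.resize(s[150:230,200:270],None,fx=7,fy=7,interpolation=cv2.INTER_CUBIC))"
```

```text
tcp_pos: [0.5053, 0.3245, 0.441]
ft_force: [0.8, 0.2, 0.2]
tcp_pos: [0.5053, 0.3248, 0.4848]
ft_force: [-0.1, 0.3, -1.1]
tcp_pos: [0.5057, 0.3244, 0.4847]
ft_force: [-0.7, -0.3, -0.6]
clock 8.25 tcp [0.5057 0.3244 0.4847] jaw 90.4 q [-28.  28. -11.  83.   6.  70.  51.] F [-0.7 -0.3 -0.6] op 0.0682
shift in present axes [-0.0548 -0.4858  0.0041] dist 0.489
roll 0.4 then shift [-0.0583 -0.4854  0.0041]
red [ 0.65867966 -0.19416705  0.04      ] [ 0.66202783 -0.17287766  0.04      ] [ 0.67206711 -0.17421427  0.21      ]
```

View pics/s5.png

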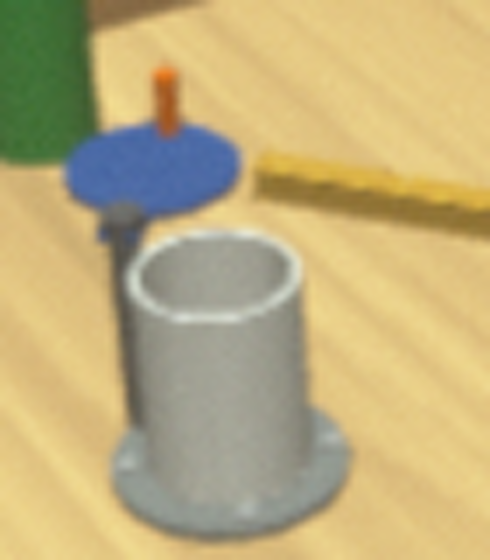

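```bash

python3 -m creep '[[-0.0053,-0.0441,0,0],[-0.0053,-0.0441,0,0],[-0.0053,-0.0441,0,0],[-0.0053,-0.0441,0,0],[-0.0053,-0.0441,0,0]]' | grep -E "force|pos"
python3 -m creep '[[-0.0053,-0.0441,0,0],[-0.0053,-0.0441,0,0],[-0.0053,-0.0441,0,0],[-0.0053,-0.0441,0,0],[-0.0053,-0.0441,0,0]]' | grep -E "force|pos"
python3 -m creep '[[-0.0053,-0.0441,0,0],[0,0,0,0],[0,0,0,0]]' 0.2| grep -E "force|pos"
python3 -c "
from h import *
goal(.5640,-.161,.44,90)
print('rim side',onz('side',(230.2,189.1),.108),'peg mid side',onz('side',(167/7+199.6,102/7+149.6),.132),'lid c',onz('side',(152/7+199.6,169/7+149.6),.116))
t=ctrl.capture('top')[:,:,::-1]
cv2.imwrite('pics/t6f.png',t)
cv2.imwrite('pics/t6.png',cv2.resize(t[190:260,180:260],None,fx=8,fy=8,interpolation=cv2.INTER_CUBIC))
s=ctrl.capture('side')[:,:,::-1]
cv2.imwrite('pics/s6.png',cv2.resize(s[100:300,250:400],None,fx=3,fy=3,interpolation=cv2.INTER_CUBIC))"
```

```text
tcp_pos: [0.5336, 0.1014, 0.4848]
ft_force: [0.5, -0.1, -0.5]
tcp_pos: [0.561, -0.1189, 0.4849]
ft_force: [1.4, 0.9, -0.2]
tcp_pos: [0.5663, -0.1627, 0.4843]
ft_force: [-0.0, 1.4, -0.6]
clock 9.6 tcp [ 0.5663 -0.1627  0.4843] jaw 90.1 q [ 17.  26.  -5.  85.   2.  69. 102.] F [-0.   1.4 -0.6] op 0.068
shift in present axes [0.0023 0.0017 0.0443] dist 0.044
roll 0.1 then shift [0.0023 0.0017 0.0443]
rim side [0.47440234 0.20435499 0.108     ] peg mid side [0.50894322 0.31594462 0.132     ] lid c [0.48695033 0.28983742 0.116     ]
```

View pics/t6.png

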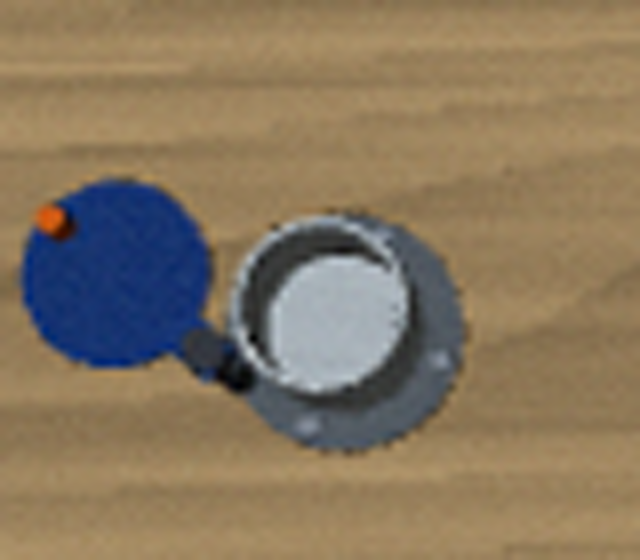

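View pics/s6.png

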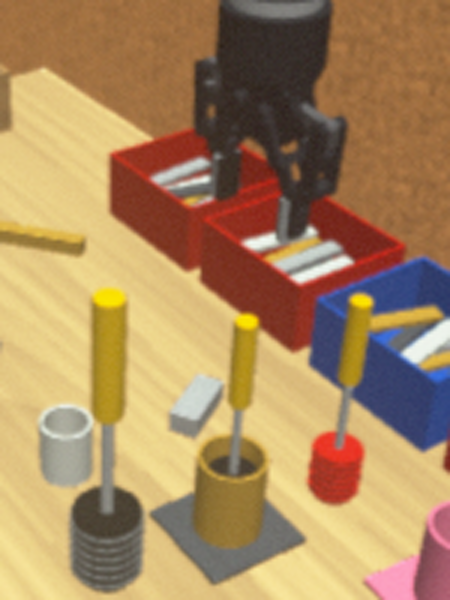

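```bash

python3 -c "
from h import *
f=lambda x,y:(x/8+179.56,y/8+189.56)
print('rim',onz('top',f(320,305.5),.108),'floor disc',onz('top',f(338,322),.018),'pegtop',onz('top',f(52,218),.148),'lid',onz('top',f(117.5,274),.116),'piv',onz('top',f(207,350),.125),onz('top',f(207,350),.116))
goal(.565,-.1615,.44,90)
"

```

```text
rim [0.47720973 0.20946882 0.108     ] floor disc [0.48106839 0.21178513 0.018     ] pegtop [0.51062724 0.31775627 0.148     ] lid [0.49090483 0.29541176 0.116     ] piv [0.45657958 0.25527594 0.125     ] [0.45762363 0.25662146 0.116     ]
clock 9.7 tcp [ 0.5666 -0.1599  0.4847] jaw 90.4 q [ 17.  26.  -5.  85.   2.  69. 102.] F [ 0.6  0.2 -0.2] op 0.0684
shift in present axes [ 0.0016 -0.0017  0.0447] dist 0.045
roll 0.4 then shift [ 0.0016 -0.0017  0.0447]
```

```bash

python3 -m creep '[[0.001,0.001,0.02,0],[0,0,0.03,0],[0,0,0.03,0],[0,0,0.03,0],[0,0,0.03,0]]' 0.2| grep -E "force|pos"
python3 -m creep '[[0,0,0,0],[0,0,0,0]]' | grep -E "force|pos"
python3 -c "
from h import *
goal(.565,-.1615,.342,90)
s=ctrl.capture('side')[:,:,::-1]
cv2.imwrite('pics/s7.png',cv2.resize(s[130:300,270:390],None,fx=3.5,fy=3.5,interpolation=cv2.INTER_CUBIC))"
```

```text
tcp_pos: [0.5657, -0.1581, 0.3441]
ft_force: [-0.5, 0.4, 0.4]
tcp_pos: [0.5659, -0.159, 0.3453]
ft_force: [0.3, 0.6, 0.9]
clock 10.4 tcp [ 0.5659 -0.159   0.3453] jaw 90.4 q [ 17.  33.  -5.  96.   3.  50. 101.] F [0.3 0.6 0.9] op 0.0685
shift in present axes [ 0.0009 -0.0025  0.0033] dist 0.004
roll 0.4 then shift [ 0.0009 -0.0025  0.0033]
```

View pics/s7.png

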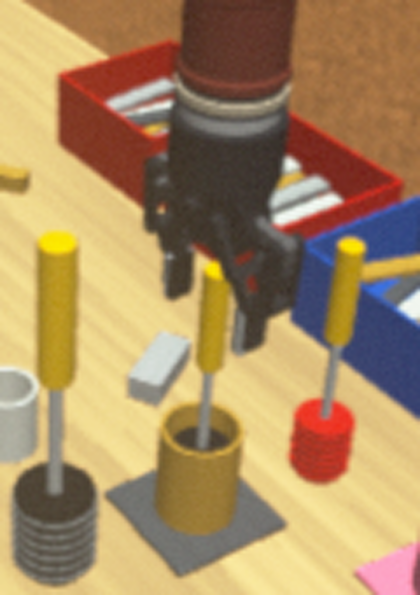

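The handle sits midway between the fingers (handle at crop 212,320; fingers at 178,290 and 248,345). Gripping.

```bash

python3 -m creep '[[0,-0.0015,0.003,0],[0,0,0,0]]' | grep -E "force|pos"
python3 -m creep '[[0,0,0,0],[0,0,0,0],[0,0,0,0],[0,0,0,0],[0,0,0,0]]' 1 60
python3 -m creep '[[0,0,0,0],[0,0,0,0]]'
python3 -c "
from h import *
goal(.565,-.1615,.342,90)
s=ctrl.capture('side')[:,:,::-1]
cv2.imwrite('pics/s8.png',cv2.resize(s[130:300,270:390],None,fx=3.5,fy=3.5,interpolation=cv2.INTER_CUBIC))"
```

```text
tcp_pos: [0.5657, -0.1622, 0.343]
ft_force: [0.1, -0.2, -0.2]
clock: 11.15
tcp_pos: [0.5656, -0.162, 0.3421]
tcp_rot: [[-1.0, -0.003, 0.001], [-0.003, 1.0, -0.0], [-0.001, -0.0, -1.0]]
ft_force: [0.1, 0.2, 1.9]
opening: 0.0187
clock: 11.35
tcp_pos: [0.5656, -0.162, 0.3421]
tcp_rot: [[-1.0, -0.003, 0.001], [-0.003, 1.0, -0.0], [-0.001, -0.0, -1.0]]
ft_force: [0.5, -0.1, 3.4]
opening: 0.0184
clock 11.35 tcp [ 0.5656 -0.162   0.3421] jaw 90.2 q [ 17.  34.  -5.  97.   4.  50. 101.] F [ 0.5 -0.1  3.4] op 0.0184
shift in present axes [0.0006 0.0005 0.0001] dist 0.001
roll 0.2 then shift [0.0006 0.0005 0.0001]
```

View pics/s8.png

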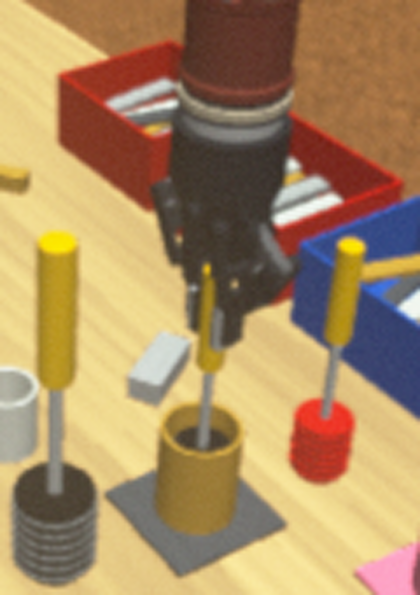

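```bash

python3 -m creep '[[0,0,-0.01,0],[0,0,-0.02,0],[0,0,-0.03,0],[0,0,-0.03,0],[0,0,-0.03,0]]' | grep -E "force|pos|open"
python3 -m creep '[[0,0,-0.03,0],[0,0,0,0],[0,0,0,0]]' | grep -E "force|pos|open"
python3 -c "
from h import *
goal(.477,.2085,.49,90)
s=ctrl.capture('side')[:,:,::-1]
cv2.imwrite('pics/s9.png',cv2.resize(s[60:300,250:400],None,fx=2.5,fy=2.5,interpolation=cv2.INTER_CUBIC))
t=ctrl.capture('top')[:,:,::-1]
cv2.imwrite('pics/t9.png',t)"
```

```text
tcp_pos: [0.565, -0.162, 0.4627]
ft_force: [0.6, -0.2, -0.7]
opening: 0.0188
tcp_pos: [0.565, -0.162, 0.4917]
ft_force: [-0.2, 0.1, -2.6]
opening: 0.0187
clock 12.2 tcp [ 0.565  -0.162   0.4917] jaw 90.2 q [ 17.  26.  -5.  84.   2.  70. 102.] F [-0.2  0.1 -2.6] op 0.0187
shift in present axes [0.0868 0.3708 0.0017] dist 0.381
roll 0.2 then shift [0.088  0.3705 0.0017]
```

View pics/s9.png

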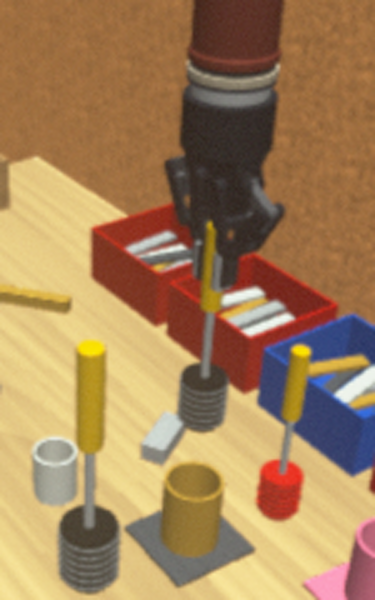

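View pics/t9.png

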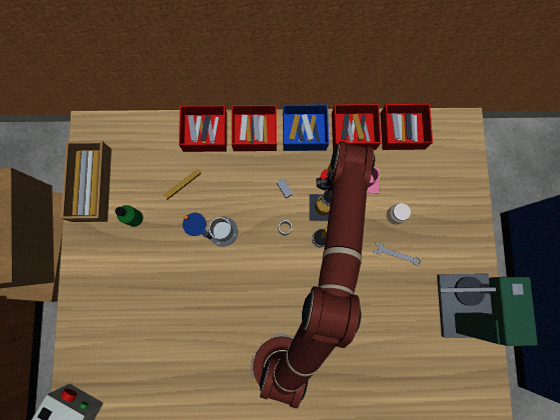

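The brush is held clear of the holder, with its head at crop (203,400). I'll check its tilt against a projected vertical while heading to the can.

```bash

python3 -c "
from h import *
s=ctrl.sense();x,y,z=s['tcp_pos'];print(s['tcp_pos'])
for d in(-.115,-.275,-.302,-.33): print(d,proj('side',(x,y,z+d)).round(1))
im=cv2.resize(cv2.imread('pics/s9.png')[200:450,140:270],None,fx=2.4,fy=2.4,interpolation=cv2.INTER_CUBIC);cv2.imwrite('pics/s9b.png',im)
print('empty holder rim',onz('side',(193/2.5+249.6,482/2.5+59.6),.086))
"
python3 -m creep '[[0.0108,0.0463,0,0],[0.0108,0.0463,0,0],[0.0108,0.0463,0,0],[0.0108,0.0463,0,0],[0.0108,0.0463,0,0]]' | grep -E "force|pos|open"
python3 -m creep '[[0.0108,0.0463,0,0],[0.0108,0.0463,0,0],[0.0108,0.0463,0,0],[0,0,0,0],[0,0,0,0]]' | grep -E "force|pos|open"
python3 -c "
from h import *
goal(.477,.2085,.49,90)
s=ctrl.capture('side')[:,:,::-1]
cv2.imwrite('pics/s10f.png',s)
cv2.imwrite('pics/s10.png',cv2.resize(s[60:240,180:300],None,fx=3.3,fy=3.3,interpolation=cv2.INTER_CUBIC))
t=ctrl.capture('top')[:,:,::-1]
cv2.imwrite('pics/t10.png',cv2.resize(t[170:270,160:340],None,fx=4,fy=4))"
```

```text
[ 0.56491009 -0.16197102  0.48989   ]
-0.115 [337.1 149.3]
-0.275 [331.6 209.9]
-0.302 [330.8 219. ]
-0.33 [330.  228.2]
empty holder rim [ 0.55891209 -0.16499592  0.086     ]
tcp_pos: [0.5096, 0.0708, 0.4901]
ft_force: [1.2, 0.1, -0.6]
opening: 0.0184
tcp_pos: [0.477, 0.2093, 0.4901]
ft_force: [-0.2, -1.4, -0.7]
opening: 0.0187
clock 13.3 tcp [0.477  0.2093 0.4901] jaw 90.4 q [-17.  20. -12.  95.   4.  66.  60.] F [-0.2 -1.4 -0.7] op 0.0187
shift in present axes [ 0.     -0.0008  0.0001] dist 0.001
roll 0.4 then shift [ 0.     -0.0008  0.0001]
```

View pics/s9b.png

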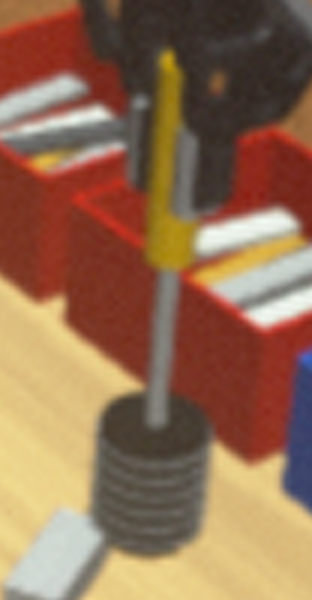

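View pics/s10.png

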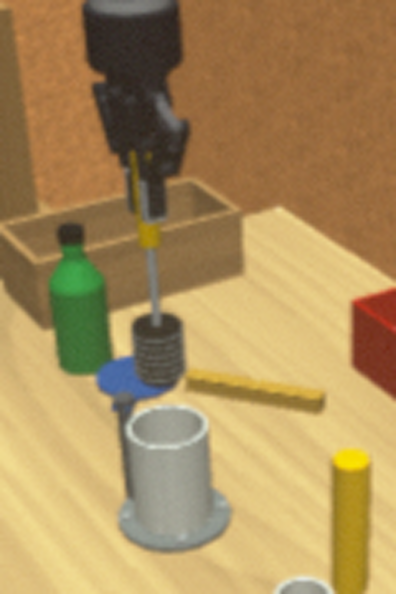

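View pics/t10.png

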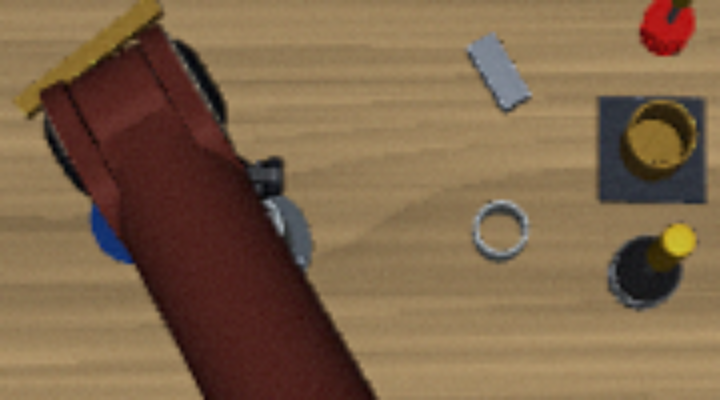

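```bash

python3 -c "
from h import *
s=ctrl.sense();x,y,z=s['tcp_pos']
for d in(-.115,-.2,-.275,-.33): print(d,proj('side',(x,y,z+d)).round(1))
print('at rim',proj('side',(x,y,.108)), 'at foot',proj('side',(x,y,.008)))
im=cv2.resize(cv2.imread('pics/s10f.png')[100:230,205:265],None,fx=6,fy=6,interpolation=cv2.INTER_CUBIC)[:]
cv2.imwrite('pics/s10b.png',im[:600]);cv2.imwrite('pics/s10c.png',im[200:])
"
```

```text
-0.115 [223.9 104.2]
-0.2 [226.4 133.4]
-0.275 [228.4 157.2]
-0.33 [229.7 173.6]
at rim [230.95660369 188.39299724] at foot [233.15362084 214.70950762]
```

View pics/s10c.png

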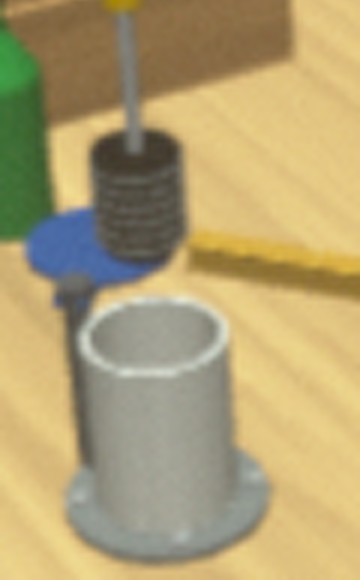

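Seen from the side, the brush axis lines up with the mouth (projected ≈(229.9,189.4) against the rim centre (230.2,189.0)). Lowering in.

```bash

python3 -m creep '[[0,-0.0005,0.025,0],[0,0,0.025,0],[0,0,0.025,0],[0,0,0,0],[0,0,0,0]]' | grep -E "force|pos|open"
python3 -c "
from h import *
s=ctrl.capture('side')[:,:,::-1]
cv2.imwrite('pics/s11.png',cv2.resize(s[100:230,180:290],None,fx=4.5,fy=4.5,interpolation=cv2.INTER_CUBIC))"
```

```text
tcp_pos: [0.4785, 0.2063, 0.4168]
ft_force: [-0.0, -0.2, -1.5]
opening: 0.0188
```

View pics/s11.png

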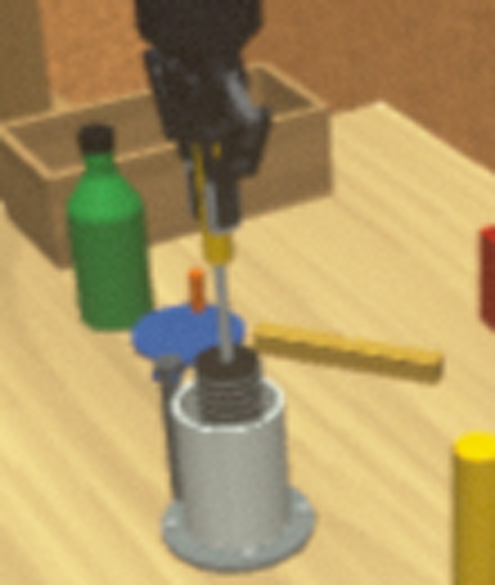

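The head is entering centred (head x≈230, mouth x≈229). Continuing to the bottom.

```bash

python3 -m creep '[[0,0,0.025,0],[0,0,0.025,0],[0,0,0.012,0],[0,0,0,0]]' | grep -E "force|pos|open"
python3 -m creep '[[0,0,0.003,0],[0,0,0,0],[0,0,0,0]]' | grep -E "force|pos|open"
python3 -m creep '[[0,0,0.002,0],[0,0,0,0],[0,0,0,0]]' | grep -E "force|pos|open"
```

```text
tcp_pos: [0.4778, 0.2073, 0.3543]
ft_force: [0.3, -0.0, -0.8]
opening: 0.0188
tcp_pos: [0.4781, 0.2078, 0.3527]
ft_force: [-0.4, -0.5, -2.0]
opening: 0.0187
tcp_pos: [0.4778, 0.2076, 0.3498]
ft_force: [1.3, 0.2, -1.0]
opening: 0.0186
```

```bash

python3 -m creep '[[0,0,0.0015,0],[0,0,0,0],[0,0,0,0]]' | grep -E "force|pos|open"
python3 -m creep '[[0,0,0.0015,0],[0,0,0,0],[0,0,0,0]]' | grep -E "force|pos|open"
```

```text
tcp_pos: [0.4778, 0.2076, 0.3481]
ft_force: [0.5, 1.1, -0.9]
opening: 0.0186
tcp_pos: [0.478, 0.2077, 0.348]
ft_force: [-1.5, -0.1, 5.5]
opening: 0.0186
```

The floor contact shows 5.5 N at TCP z=0.348, as expected. That is the first downstroke; now the remaining strokes.

```bash

python3 -m creep '[[0,0,-0.028,0],[0,0,-0.03,0],[0,0,-0.025,0],[0,0,0,0],[0,0,0,0]]' | grep -E "force|pos|open"
python3 -c "
from h import *
s=ctrl.capture('side')[:,:,::-1]
cv2.imwrite('pics/s12.png',cv2.resize(s[100:230,180:290],None,fx=4.5,fy=4.5,interpolation=cv2.INTER_CUBIC))"
python3 -m creep '[[0,0,0.025,0],[0,0,0.03,0],[0,0,0.02,0],[0,0,0.006,0],[0,0,0.002,0]]' | grep -E "force|pos|open"
python3 -m creep '[[0,0,0,0],[0,0,0,0]]' | grep -E "force|pos|open"
```

```text
tcp_pos: [0.4776, 0.2074, 0.4296]
ft_force: [-0.3, 0.5, -1.5]
opening: 0.0186
tcp_pos: [0.4776, 0.2073, 0.348]
ft_force: [-5.5, -2.9, 25.4]
opening: 0.0185
tcp_pos: [0.4772, 0.2072, 0.3481]
ft_force: [-3.3, -2.4, 14.4]
opening: 0.0185
```

View pics/s12.png

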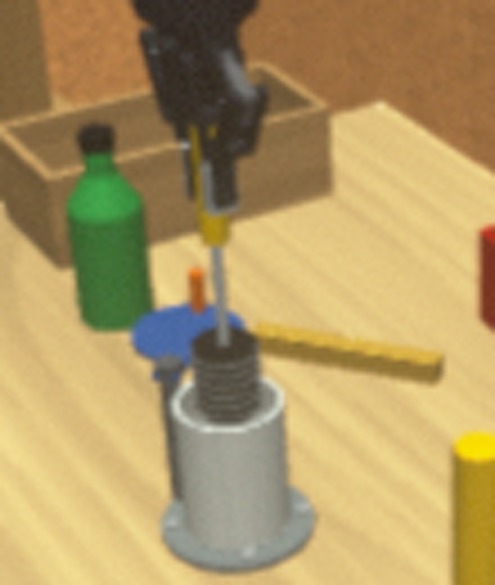

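The bristles show well above the rim at the top (crop 225,350), and the second touch on the bottom is made, a little firm. Third stroke, slightly softer.

```bash

python3 -m creep '[[0,0,-0.028,0],[0,0,-0.03,0],[0,0,-0.026,0],[0,0,0,0],[0,0,0,0]]' | grep -E "force|pos|open"
python3 -m creep '[[0,0,0.028,0],[0,0,0.03,0],[0,0,0.018,0],[0,0,0.004,0],[0,0,0.001,0]]' | grep -E "force|pos|open"
python3 -m creep '[[0,0,0.001,0],[0,0,0,0],[0,0,0,0]]' | grep -E "force|pos|open"
```

```text
tcp_pos: [0.4775, 0.2073, 0.4297]
ft_force: [-0.3, -0.5, -1.8]
opening: 0.019
tcp_pos: [0.4769, 0.2069, 0.3481]
ft_force: [-2.6, -2.1, 7.8]
opening: 0.0185
tcp_pos: [0.4768, 0.2069, 0.3481]
ft_force: [-1.6, -1.8, 7.6]
opening: 0.0184
```

```bash

python3 -m creep '[[0,0,-0.028,0],[0,0,-0.03,0],[0,0,-0.03,0],[0,0,-0.03,0],[0,0,-0.026,0]]' | grep -E "force|pos|open"
python3 -m creep '[[0,0,0,0],[0,0,0,0]]' | grep -E "force|pos|open"
python3 -c "
from h import *
goal(.5650,-.162,.49,90)"

```

```text
tcp_pos: [0.4776, 0.2074, 0.4923]
ft_force: [0.4, -0.4, -1.2]
opening: 0.0189
tcp_pos: [0.4775, 0.2073, 0.4911]
ft_force: [0.1, -0.5, -1.9]
opening: 0.0186
clock 18.8 tcp [0.4775 0.2073 0.4911] jaw 90.2 q [-17.  20. -12.  95.   4.  66.  60.] F [ 0.1 -0.5 -1.9] op 0.0186
shift in present axes [-0.0863 -0.3696  0.0013] dist 0.38
roll 0.2 then shift [-0.0875 -0.3693  0.0013]
```

```bash

python3 -m creep '[[-0.0108,-0.0462,0,0],[-0.0108,-0.0462,0,0],[-0.0108,-0.0462,0,0],[-0.0108,-0.0462,0,0],[-0.0108,-0.0462,0,0]]' | grep -E "force|pos|open"
python3 -m creep '[[-0.0108,-0.0462,0,0],[-0.0108,-0.0462,0,0],[-0.0108,-0.0462,0,0],[0,0,0,0],[0,0,0,0]]' | grep -E "force|pos|open"
python3 -m creep '[[0,0,0.02,0],[0,0,0.02,0],[0,0,0,0],[0,0,0,0]]' | grep -E "force|pos|open"
python3 -c "
from h import *
goal(.565,-.162,.342,90)
s=ctrl.capture('side')[:,:,::-1]
cv2.imwrite('pics/s13f.png',s)
cv2.imwrite('pics/s13.png',cv2.resize(s[170:300,280:380],None,fx=4.5,fy=4.5,interpolation=cv2.INTER_CUBIC))
t=ctrl.capture('top')[:,:,::-1]
cv2.imwrite('pics/t13.png',cv2.resize(t[150:250,280:380],None,fx=6,fy=6,interpolation=cv2.INTER_CUBIC))"

```

```text
tcp_pos: [0.5323, -0.0252, 0.4899]
ft_force: [1.1, -0.1, -0.7]
opening: 0.0187
tcp_pos: [0.5651, -0.1634, 0.4893]
ft_force: [0.1, 0.9, -1.2]
opening: 0.0186
tcp_pos: [0.5655, -0.1603, 0.452]
ft_force: [0.1, 0.3, -0.2]
opening: 0.0187
clock 20.2 tcp [ 0.5655 -0.1603  0.452 ] jaw 90.3 q [ 17.  27.  -5.  88.   3.  65. 102.] F [ 0.1  0.3 -0.2] op 0.0187
shift in present axes [ 0.0002 -0.0019  0.11  ] dist 0.11
roll 0.3 then shift [ 0.0002 -0.0019  0.11  ]
```

View pics/s13.png

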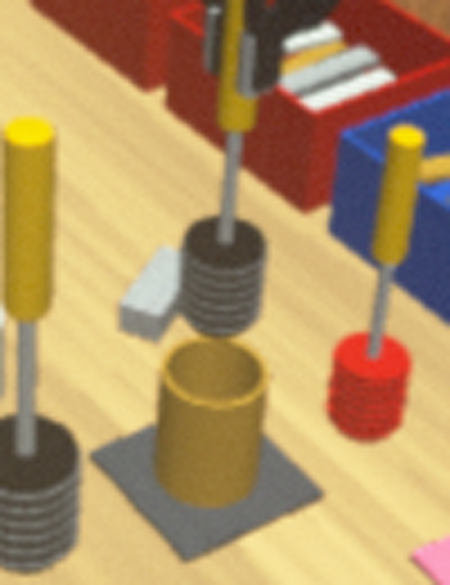

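View pics/t13.png

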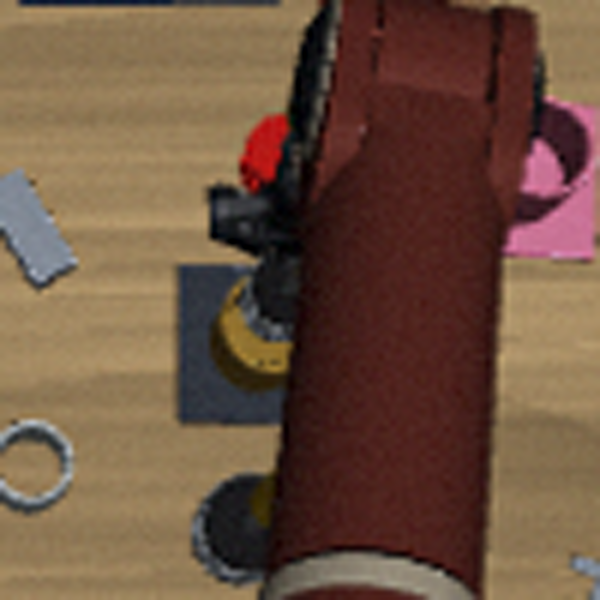

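```bash

python3 -c "
from h import *
x,y=.5652,-.162
f=lambda p:((p[0]-280+.39)*4.5,(p[1]-170+.39)*4.5)
for z in(.177,.122,.086,.012): print(z,np.round(f(proj('side',(x,y,z))),1))
print('rim from this view',onz('side',(214.5/4.5+279.6,373/4.5+169.6),.086))
print('head top from this view',onz('side',(225/4.5+279.6,243/4.5+169.6),.177),'foot',onz('side',(222/4.5+279.6,312/4.5+169.6),.122))
im=cv2.imread('pics/s13f.png')[210:270,305:355]
cv2.imwrite('pics/s13b.png',cv2.resize(im,None,fx=10,fy=10,interpolation=cv2.INTER_CUBIC))
"

```

```text
0.177 [229.3 238.4]
0.122 [222.2 316.8]
0.086 [217.8 365.6]
0.012 [209.3 459.9]
rim from this view [ 0.5596993  -0.16590545  0.086     ]
head top from this view [ 0.56068184 -0.16392158  0.177     ] foot [ 0.56773125 -0.15857452  0.122     ]
```

View pics/s13b.png

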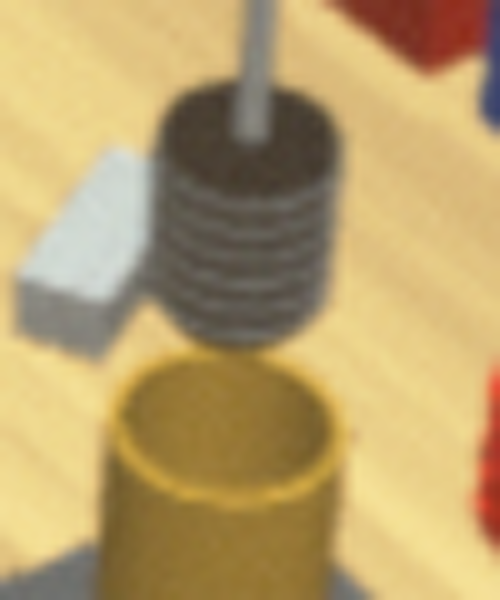

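The head is centred over the tube within about 1–2 mm (head x≈250 and rim x≈226 in the crop, where the vertical predicts an offset of 25). I'll nudge 1 mm and lower in stages, watching the forces.

```bash

python3 -m creep '[[0.0012,-0.0005,0.01,0],[0,0,0.01,0],[0,0,0.01,0],[0,0,0.01,0],[0,0,0,0]]' | grep -E "force|pos|open"
python3 -m creep '[[0,0,0.01,0],[0,0,0.01,0],[0,0,0,0]]' | grep -E "force|pos|open"
python3 -c "
from h import *
goal(.564,-.162,.342,90)
s=ctrl.capture('side')[:,:,::-1]
im=s[210:270,305:355]
cv2.imwrite('pics/s14b.png',cv2.resize(im,None,fx=10,fy=10,interpolation=cv2.INTER_CUBIC))"

```

```text
tcp_pos: [0.5637, -0.1622, 0.4105]
ft_force: [-0.1, -0.2, -1.2]
opening: 0.0188
tcp_pos: [0.5637, -0.1621, 0.3908]
ft_force: [-0.4, -0.3, -1.1]
opening: 0.0186
clock 21.1 tcp [ 0.5637 -0.1621  0.3908] jaw 90.2 q [ 17.  30.  -5.  93.   3.  57. 101.] F [-0.4 -0.3 -1.1] op 0.0186
shift in present axes [-0.0005  0.0001  0.0488] dist 0.049
roll 0.2 then shift [-0.0005  0.0001  0.0488]
```

View pics/s14b.png

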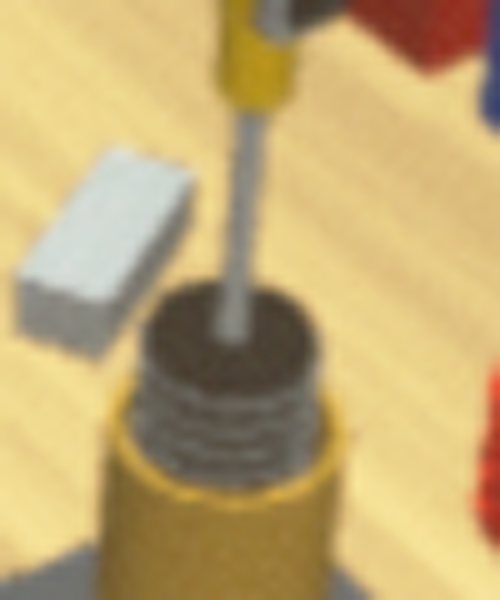

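The head is in the tube with no side force (head x≈229, tube x≈226). Lowering to the floor.

```bash

python3 -m creep '[[0,0,0.012,0],[0,0,0.012,0],[0,0,0.012,0],[0,0,0,0]]' | grep -E "force|pos|open"
python3 -m creep '[[0,0,0.005,0],[0,0,0.004,0],[0,0,0,0],[0,0,0,0]]' | grep -E "force|pos|open"
python3 -m creep '[[0,0,0.0015,0],[0,0,0,0],[0,0,0,0]]' | grep -E "force|pos|open"

```

```text
tcp_pos: [0.5634, -0.1621, 0.3541]
ft_force: [-0.6, 0.1, -2.1]
opening: 0.0189
tcp_pos: [0.5643, -0.1623, 0.3479]
ft_force: [-0.3, -0.0, -1.0]
opening: 0.0184
tcp_pos: [0.5642, -0.1623, 0.3463]
ft_force: [-0.4, 0.9, -1.3]
opening: 0.0187
```

```bash

python3 -m creep '[[0,0,0.002,0],[0,0,0,0],[0,0,0,0]]' | grep -E "force|pos|open"
python3 -m creep '[[0,0,0.0015,0],[0,0,0,0],[0,0,0,0]]' | grep -E "force|pos|open"
python3 -m creep '[[0,0,0.001,0],[0,0,0,0],[0,0,0,0]]' | grep -E "force|pos|open"

```

```text
tcp_pos: [0.5642, -0.1622, 0.3441]
ft_force: [-0.1, -0.4, -1.0]
opening: 0.0187
tcp_pos: [0.5642, -0.1623, 0.3426]
ft_force: [-0.0, -0.5, -1.4]
opening: 0.0188
tcp_pos: [0.5643, -0.1623, 0.3421]
ft_force: [0.1, -0.4, 1.3]
opening: 0.0186
```

Contact at TCP z 0.342, the same height as when it stood at the start. One small press, then release and rise straight up.

```bash

python3 -m creep '[[0,0,0.0005,0],[0,0,0,0]]' | grep -E "force|pos|open"
python3 -m creep '[[0,0,0,0],[0,0,0,0],[0,0,0,0],[0,0,0,0],[0,0,0,0]]' 0.2 | grep -E "force|pos|open"
python3 -c "
from h import *
s=ctrl.capture('side')[:,:,::-1]
cv2.imwrite('pics/s15.png',cv2.resize(s[130:300,270:390],None,fx=3.5,fy=3.5,interpolation=cv2.INTER_CUBIC))"

```

```text
tcp_pos: [0.5644, -0.1623, 0.3421]
ft_force: [-1.4, 0.3, 5.0]
opening: 0.0187
tcp_pos: [0.5642, -0.1622, 0.341]
ft_force: [-0.7, 1.3, -0.5]
opening: 0.0682
```

View pics/s15.png

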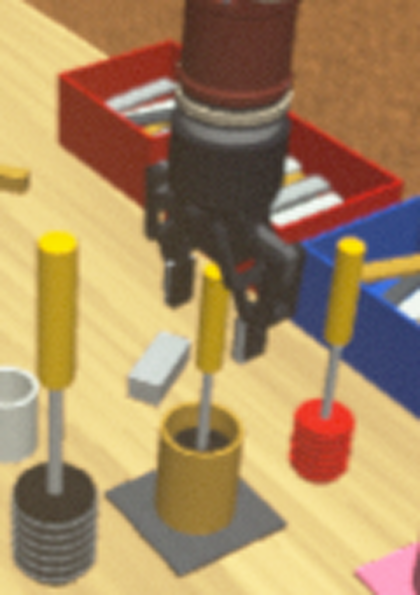

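The brush stands upright in the holder, clear of both fingers (handle at crop 210,320). Rising and going to the peg.

```bash

python3 -m creep '[[0,0,-0.03,0],[0,0,-0.03,0],[0,0,-0.03,0],[0,0,-0.03,0],[0,0,-0.025,0]]' | grep -E "force|pos|open"
python3 -m creep '[[0,0,0,-8.1],[0,0,0,-8.1],[0,0,0,-8.1],[0,0,0,-8.1],[0,0,0,-8.1]]' 0.65 | grep -E "force|pos|open"
python3 -m creep '[[0,0,0,-8.1],[0,0,0,0],[0,0,0,0]]' | grep -E "force|pos|open"
python3 -c "
from h import *
goal(.5105,.3172,.48,139)"

```

```text
tcp_pos: [0.5641, -0.1622, 0.4881]
ft_force: [0.6, 0.5, 0.5]
opening: 0.0687
tcp_pos: [0.5641, -0.1623, 0.4861]
ft_force: [-0.6, -0.0, 0.4]
opening: 0.0299
tcp_pos: [0.5641, -0.1624, 0.4861]
ft_force: [-0.2, -1.0, 0.0]
opening: 0.0302
clock 25.2 tcp [ 0.5641 -0.1624  0.4861] jaw 138.6 q [ 24.  27. -17.  85.   8.  70. 145.] F [-0.2 -1.   0. ] op 0.0302
shift in present axes [-0.3243  0.3574  0.0062] dist 0.483
roll -0.4 then shift [-0.3268  0.3551  0.0062]
```

```bash

python3 -m creep '[[-0.0295,0.0325,0,0],[-0.0295,0.0325,0,0],[-0.0295,0.0325,0,0],[-0.0295,0.0325,0,0],[-0.0295,0.0325,0,0]]' | grep -E "force|pos|open"
python3 -m creep '[[-0.0295,0.0325,0,0],[-0.0295,0.0325,0,0],[-0.0295,0.0325,0,0],[-0.0295,0.0325,0,0],[-0.0295,0.0325,0,0]]' | grep -E "force|pos|open"
python3 -m creep '[[-0.0295,0.0325,0,0],[0,0,0.04,0],[0,0,0.04,0],[0,0,0.03,0],[0,0,0,0]]' | grep -E "force|pos|open"
python3 -m creep '[[0,0,0,0]]' | grep -E "force|pos|open"
python3 -c "
from h import *
goal(.5105,.3172,.301,139)
s=ctrl.capture('side')[:,:,::-1]
cv2.imwrite('pics/s16.png',cv2.resize(s[90:250,160:300],None,fx=3.7,fy=3.7))"

```

```text
tcp_pos: [0.5387, 0.0575, 0.4864]
ft_force: [0.7, 0.3, 0.2]
opening: 0.0299
tcp_pos: [0.5136, 0.2755, 0.4863]
ft_force: [0.8, -0.6, -0.1]
opening: 0.0298
tcp_pos: [0.508, 0.3164, 0.3716]
ft_force: [0.3, -0.2, -0.6]
opening: 0.0297
tcp_pos: [0.5093, 0.3177, 0.3767]
ft_force: [-1.0, 0.3, -0.2]
opening: 0.03
clock 26.8 tcp [0.5093 0.3177 0.3767] jaw 138.7 q [-21.  34. -21.  92.  14.  57.  92.] F [-1.   0.3 -0.2] op 0.03
shift in present axes [-0.0004 -0.0012  0.0757] dist 0.076
roll -0.3 then shift [-0.0004 -0.0012  0.0757]
```

View pics/s16.png

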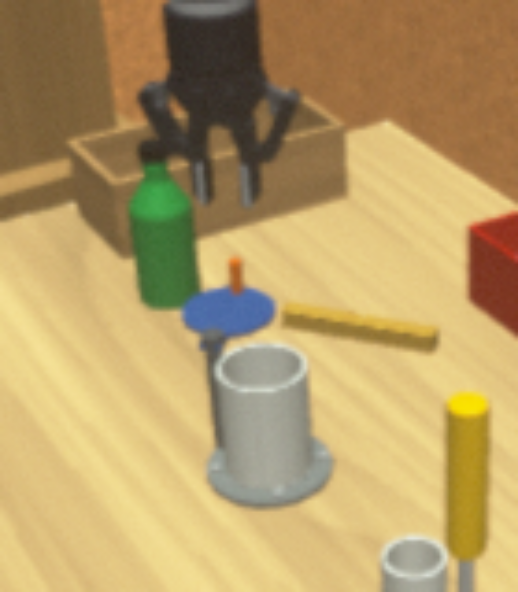

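The peg (crop 236,275) will fall between the fingers (projected gap 219–249). Shift 2 mm and lower.

```bash

python3 -m creep '[[0,-0.002,0.025,0],[0,0,0.025,0],[0,0,0.015,0],[0,0,0.009,0],[0,0,0,0]]' | grep -E "force|pos|open"
python3 -c "
from h import *
arc()
s=ctrl.capture('side')[:,:,::-1]
cv2.imwrite('pics/s17.png',cv2.resize(s[90:250,160:300],None,fx=3.7,fy=3.7))"

```

```text
tcp_pos: [0.5109, 0.3163, 0.3028]
ft_force: [0.5, 0.4, -0.3]
opening: 0.03
radius 0.0796 angle 48.1 jaw-90 48.80000000000001 z 0.3028 [ 0.5  0.4 -0.3] [-22.  38. -19.  96.  16.  48.  90.]
```

View pics/s17.png

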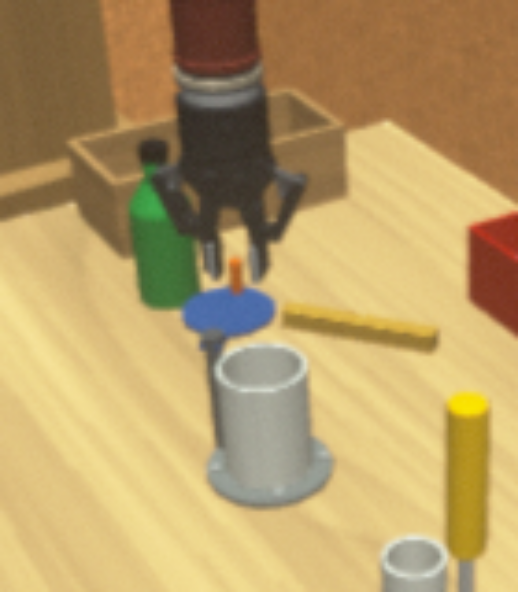

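```bash

python3 -m creep '[[0.0007,-0.0107,0.002,7.5],[0.0007,-0.0107,0,7.5],[0.0007,-0.0107,0,7.5],[0.0007,-0.0107,0,7.5],[0.0007,-0.0107,0,7.5]]' | grep -E "force|pos|open"
python3 -m creep '[[0.0007,-0.0107,0,7.5],[0.0007,-0.0107,0,7.5],[0.0007,-0.0107,0,7.5],[0.0007,-0.0107,0,7.5],[0.0007,-0.0107,0,7.5]]' | grep -E "force|pos|open"
python3 -c "
from h import *
arc()"
python3 -m creep '[[0.0007,-0.0107,0,7.5],[0.0007,-0.0107,0,7.5],[0.0004,-0.0086,0,6],[0,0,0,0],[0,0,0,0]]' | grep -E "force|pos|open"
python3 -c "
from h import *
arc()
s=ctrl.capture('side')[:,:,::-1]
cv2.imwrite('pics/s18.png',cv2.resize(s[90:250,160:300],None,fx=3.7,fy=3.7))"

```

```text
tcp_pos: [0.5372, 0.2713, 0.3021]
ft_force: [-1.0, 0.5, 0.7]
opening: 0.0297
tcp_pos: [0.5305, 0.219, 0.3022]
ft_force: [-0.0, 1.5, -0.8]
opening: 0.0302
radius 0.0821 angle -27.5 jaw-90 -26.5 z 0.3022 [-0.   1.5 -0.8] [-25.  35.   1. 101.  -1.  43.  40.]
tcp_pos: [0.5128, 0.1948, 0.3015]
ft_force: [-0.6, 0.1, -0.0]
opening: 0.0296
radius 0.0831 angle -48.5 jaw-90 -47.1 z 0.3015 [-0.6  0.1 -0. ] [-28.  34.   7. 106.  -6.  41.  26.]
```

View pics/s18.png

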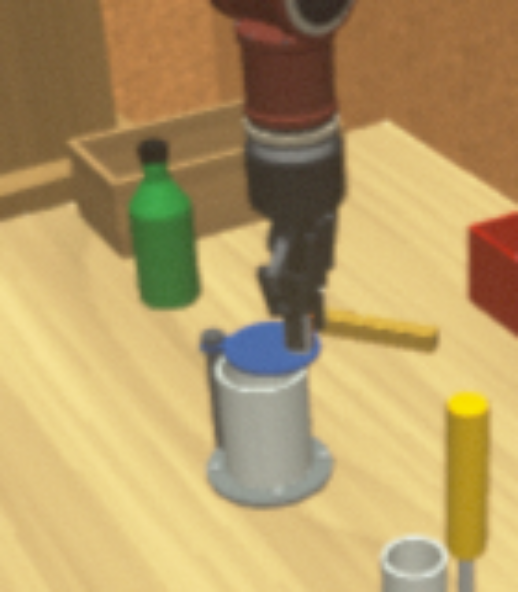

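The lid is following. Continuing slowly to the shut stop.

```bash

python3 -m creep '[[0.0003,-0.0072,0,5],[0.0003,-0.0072,0,5],[0.0003,-0.0072,0,5],[0,0,0,0],[0,0,0,0]]' | grep -E "force|pos"
python3 -m creep '[[0.0001,-0.0029,0,2],[0.0001,-0.0029,0,2],[0,0,0,0],[0,0,0,0]]' | grep -E "force|pos"
python3 -m creep '[[0.0001,-0.0029,0,2],[0,0,0,0],[0,0,0,0]]' | grep -E "force|pos"
python3 -c "
from h import *
arc()"

```

```text
tcp_pos: [0.495, 0.1821, 0.3004]
ft_force: [-0.1, 0.6, 1.1]
tcp_pos: [0.4893, 0.1792, 0.3002]
ft_force: [0.1, -0.4, 0.2]
tcp_pos: [0.4865, 0.1781, 0.3001]
ft_force: [-0.1, 0.3, 0.1]
radius 0.084 angle -70.0 jaw-90 -68.2 z 0.3001 [-0.1  0.3  0.1] [-32.  32.  13. 111. -11.  39.  11.]
```

```bash

python3 -m creep '[[0.0003,-0.0021,0,1.5],[0,0,0,0],[0,0,0,0]]' | grep -E "force|pos"
python3 -m creep '[[0.0003,-0.0021,0,1.5],[0,0,0,0],[0,0,0,0]]' | grep -E "force|pos"
python3 -m creep '[[0.0003,-0.0021,0,1.5],[0,0,0,0],[0,0,0,0]]' | grep -E "force|pos"
python3 -c "
from h import *
arc()"

```

```text
tcp_pos: [0.4845, 0.1776, 0.3002]
ft_force: [-0.1, -0.6, -0.4]
tcp_pos: [0.4825, 0.1772, 0.3002]
ft_force: [-0.1, -1.2, -0.1]
tcp_pos: [0.4813, 0.1773, 0.3004]
ft_force: [4.4, 1.3, -3.5]
radius 0.0832 angle -73.5 jaw-90 -72.7 z 0.3004 [ 4.4  1.3 -3.5] [-33.  32.  15. 111. -12.  38.   7.]
```

```bash

python3 -m creep '[[0.0002,-0.0015,0,1],[0,0,0,0],[0,0,0,0]]' | grep -E "force|pos"
python3 -m creep '[[0,-0.0015,0,0],[0,0,0,0],[0,0,0,0]]' | grep -E "force|pos"

```

```text
tcp_pos: [0.4806, 0.1773, 0.3005]
ft_force: [7.3, 2.3, -5.2]
tcp_pos: [0.48, 0.1772, 0.3006]
ft_force: [8.6, 2.4, -7.3]
```

It's against the shut stop (force climbing to 9 N with no motion). Centre the fingers off the peg, rise and check.

```bash

python3 -m creep '[[0,0.006,0,0],[0,0.005,0,0],[0,0,0,0],[0,0,0,0]]' | grep -E "force|pos"
python3 -m creep '[[0,0,-0.03,0],[0,0,-0.04,0],[0,0,-0.05,0],[0,0,-0.05,0],[0,0,-0.01,0]]' | grep -E "force|pos"
python3 -c "
from h import *
goal(.35,.45,.48)"

```

```text
tcp_pos: [0.4876, 0.179, 0.3]
ft_force: [-0.0, 0.0, -0.3]
tcp_pos: [0.4887, 0.1787, 0.4863]
ft_force: [0.2, -0.1, 0.8]
clock 32.55 tcp [0.4887 0.1787 0.4863] jaw 16.3 q [-36.  20.  19.  96.  -7.  65.   1.] F [ 0.2 -0.1  0.8] op 0.0301
shift in present axes [ 0.2993 -0.0572  0.006 ] dist 0.305
```

```bash

python3 -m creep '[[0.043,-0.008,0,0],[0.043,-0.008,0,0],[0.043,-0.008,0,0],[0.043,-0.008,0,0],[0.043,-0.008,0,0]]' | grep -E "force|pos"
python3 -m creep '[[0.043,-0.008,0,0],[0.043,-0.008,0,0],[0,0,0,0],[0,0,0,0],[0,0,0,0]]' | grep -E "force|pos"
python3 -c "
from h import *
s=ctrl.capture('side')[:,:,::-1]; t=ctrl.capture('top')[:,:,::-1]
cv2.imwrite('pics/s20f.png',s);cv2.imwrite('pics/t20f.png',t)
a=cv2.resize(t[185:265,190:350],None,fx=5,fy=5,interpolation=cv2.INTER_CUBIC)
b=cv2.resize(s[170:300,200:350],None,fx=4.6,fy=4.6,interpolation=cv2.INTER_CUBIC)
cv2.imwrite('pics/t20.png',a);cv2.imwrite('pics/s20.png',b)
"

```

```text
tcp_pos: [0.388, 0.3753, 0.4795]
ft_force: [0.8, -0.2, 0.3]
tcp_pos: [0.3508, 0.451, 0.4798]
ft_force: [0.5, -0.1, 0.5]
```

View pics/t20.png

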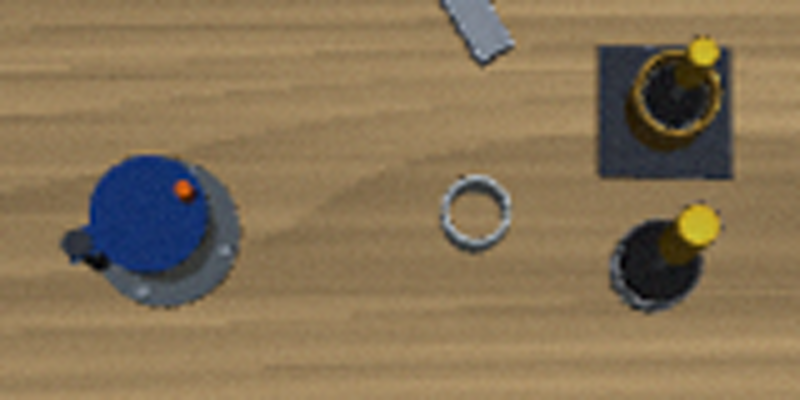

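View pics/s20.png

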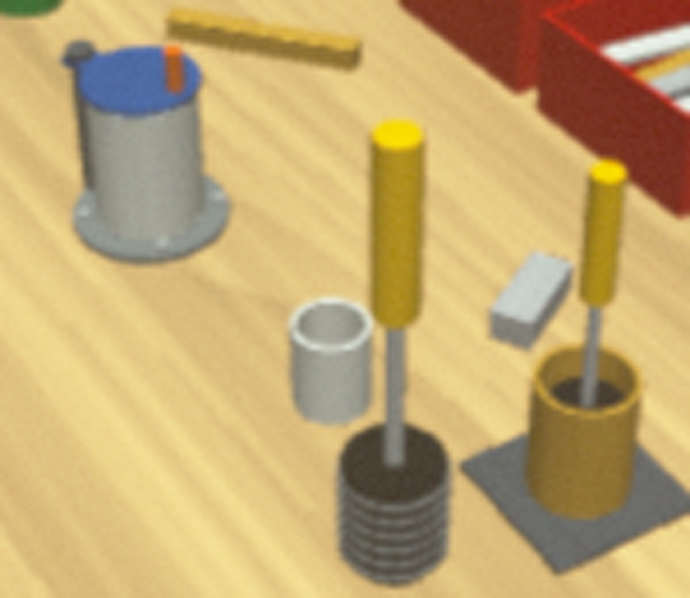

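View pics/t20f.png

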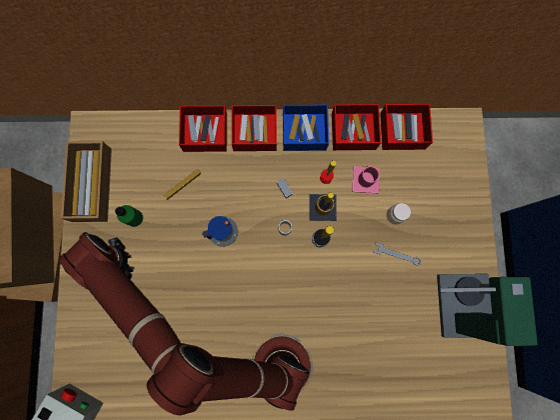

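The lid is shut: the peg is at crop (184,189), and its open and shut angles, 49° and −65.5°, differ by 114.5° = 2.0 rad, so both stops were reached. The brush stands in the brass tube and the bystanders look unmoved. Handing in.

```bash
python3 -c "
from rig import ctrl
print(ctrl.sense()['clock']);print(ctrl.close_job())"
```

```text
33.65
the job is handed in; nothing more can be done
None
```

I did the whole job in the order asked and handed it in at 33.65 s of the 72 s allowed; no verdict was reported.

- **Lid open:** I swung the lid open by its peg until it met the hard stop (about 7 N).
- **Scrubbing:** I took the small yellow brush from the brass holder and made three full strokes in the can. Each stroke touched the floor with the tool at z ≈ 0.348 m. At the top of each stroke the bristles stood about 45 mm clear of the rim.
- **Brush back:** I lowered the brush into the brass holder until it touched the floor at z ≈ 0.342 m, the same height as when I gripped it. I let go only after that contact.
- **Lid shut:** I pushed the lid back until it met the shut stop (about 9 N).

**Last checks:** The final pictures show the lid over the mouth and the brush upright in the brass tube. Nothing else appears moved, and the gripper is clear of everything. The open and shut peg angles differ by 114.5°, matching the full 2.0 rad swing.

**Disagreements:**
- The two cameras differed by about 3–5 mm on the can's axis, within the available clearance.
- The second floor touch was firmer than I meant, reading 25 N at the wrist. That is well below the 120 N limit.

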